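Find the loose-capped jar and send it over the rocker

TASK

One of the three jars in the rack has a loose screw cap, and it cannot be seen which. Find it by test-twisting the caps by their bars while the jars stand in their lanes: a tight cap holds, the loose one swings easily, so turn it through some 30 degrees to be sure and leave it turned. Then push that jar along its lane onto the rocker tray until the tray tips and stays tipped under it, the jar standing on the tray; leave the tight jars in their lanes and everything else where it is.

Things in the scene. Friction and masses are not known exactly. Their poses are not given: they have to be found in the camera images.
- rack: Fixed grey rack. Origin at table height, midway across, under the edge where the lanes end and the rocker tray begins; x runs along the lanes, away from the robot, y left, z up. Deck 22 mm high, x = -125 to 0 mm, 400 mm wide. One jar stands in each of three lanes, its centre at x = -45 mm.
- lanes (a point): Point on the deck, middle of the middle lane (rack x = -50 mm); axes as the rack's. Lanes run along x, centred 80 mm apart at y = -80, 0, +80 mm, 48 mm wide between walls 6 mm thick and 30 mm high, 95 mm long, open at both ends and on top. They keep the square jars from turning.
- rocker (a joint): Tilt of the rocker tray, rad: 0 = level (a light spring holds it), 0.2 = fully tipped, far edge down. Aluminium tray at the lanes' far end, rack x = 3 to 113 mm, 240 mm wide, floor 21 mm above the table (1 mm below the deck), side edges 14 mm and far lip 18 mm high, counted from the tray's underside 5 mm below its floor.
- pivot (a point): Middle of the rocker's pivot line, which runs along the rack's y at rack x = 58 mm; axes as the rack's. A jar whose centre is some 15 mm or more past this line tips the tray and keeps it tipped; the far lip stops a jar's centre about 28 mm past it.
- jar_a_mid (a point): Centre of the glass of jar a, 20 mm above its underside. Three jars look alike: square amber glass 46 x 46 x 40 mm, standing on the deck in a lane. On top a round black screw cap 42 mm across, its flat top 56 mm above the underside; across it stands a straight bar 50 mm long, 10 mm thick, from 56 to 69 mm above the underside. About 0.33 kg with cap. z up.
- bar_a_end (a point): Robot-side end, at half height, of the bar on the cap of jar a: 25 mm from the cap's turning axis, 62.5 mm above the jar's underside. Its x axis runs along the bar towards the other end, z up. The bar starts roughly along the lane, up to 0.4 rad askew.
- cap_a (a joint): Turn of the screw cap of jar a, rad, within 0.03 of zero at the start, positive anticlockwise from above. A loose cap turns freely either way against about 0.03 N m (1 to 2 N at the bar's end), to 1.5 rad, and stays where left; a tight one has a little play (within about 0.15 rad) and then holds fast. Which cap is loose differs each time.
- jar_b_mid (a point): Centre of the glass of jar b, 20 mm above its underside. Three jars look alike: square amber glass 46 x 46 x 40 mm, standing on the deck in a lane. On top a round black screw cap 42 mm across, its flat top 56 mm above the underside; across it stands a straight bar 50 mm long, 10 mm thick, from 56 to 69 mm above the underside. About 0.33 kg with cap. z up.
- bar_b_end (a point): Robot-side end, at half height, of the bar on the cap of jar b: 25 mm from the cap's turning axis, 62.5 mm above the jar's underside. Its x axis runs along the bar towards the other end, z up. The bar starts roughly along the lane, up to 0.4 rad askew.
- cap_b (a joint): Turn of the screw cap of jar b, rad, within 0.03 of zero at the start, positive anticlockwise from above. A loose cap turns freely either way against about 0.03 N m (1 to 2 N at the bar's end), to 1.5 rad, and stays where left; a tight one has a little play (within about 0.15 rad) and then holds fast. Which cap is loose differs each time.
- jar_c_mid (a point): Centre of the glass of jar c, 20 mm above its underside. Three jars look alike: square amber glass 46 x 46 x 40 mm, standing on the deck in a lane. On top a round black screw cap 42 mm across, its flat top 56 mm above the underside; across it stands a straight bar 50 mm long, 10 mm thick, from 56 to 69 mm above the underside. About 0.33 kg with cap. z up.
- bar_c_end (a point): Robot-side end, at half height, of the bar on the cap of jar c: 25 mm from the cap's turning axis, 62.5 mm above the jar's underside. Its x axis runs along the bar towards the other end, z up. The bar starts roughly along the lane, up to 0.4 rad askew.
- cap_c (a joint): Turn of the screw cap of jar c, rad, within 0.03 of zero at the start, positive anticlockwise from above. A loose cap turns freely either way against about 0.03 N m (1 to 2 N at the bar's end), to 1.5 rad, and stays where left; a tight one has a little play (within about 0.15 rad) and then holds fast. Which cap is loose differs each time.
- loupe: Bystander, leave alone: on the rack's deck, left of the lanes: grey eyeglass 34 mm wide, 30 mm tall; origin under its centre.
- oil_pot: Bystander, leave alone: on the rack's deck, right of the lanes: steel oil pot 38 mm wide, 30 mm tall; origin under its centre.
- oil_bottle: Bystander, leave alone: small bottle, 40 mm wide, 75 mm tall, right of the rack; origin under its centre.
- parts_bin: Bystander, leave alone: blue open bin 110 x 90 x 60 mm, right; origin under its centre.
- dome: Bystander, leave alone: glass dust dome on a white base, 120 mm wide, 78 mm tall, left; origin under its centre.
- driver: Bystander, leave alone: screwdriver on the ribbed mat, 140 mm long, left; origin under its centre.
- holder: Bystander, leave alone: brass movement holder 60 x 35 x 22 mm, left of the rack; origin under its centre.
Not all that is in view belongs to the job. Leave any pink or yellow look-alike of the part that bears jar_b_mid alone.

How it is judged:
By the outcome, as a careful person would: the job done as asked, in the order asked, and still so for the second after the job is handed in, with the robot touching nothing.
It also fails if it takes over 51 s, if anything falls off the work surface, if the arm or the gripper's body presses on something with over 40 N, if the wrist force passes 120 N, or if a joint passes its speed limit or range.

ROBOT

A 6-joint arm with a two-finger parallel gripper is mounted at the origin on the work surface. World frame = base frame: x ahead of the robot, y to its left, z up, the work surface at z = 0. Lengths are in mm, angles in rad, forces in N, time in s.
With the tool pointing down it reaches from about 275 to 1000 mm from the base axis. Payload 8.4 kg.
Tool frame: the origin (TCP) lies at the very end of the fingers, on their centre line; the grasp point (between the pads) lies 19 mm behind it; z points along the fingers, y is the direction in which the jaws open and shut (so a half turn about z gives the same grasp; the last joint's range is limited). The gripper opens to 85 mm and grips with 20 to 120 N. Pads are 22 mm wide; open, the fingers measure 114 mm over their backs; the gripper's body (76 mm by 85 mm) begins 54 mm behind the grasp point. The pads swing forward as they close: fully open they stand 13 mm farther back than shut.
Start: joints at [1.214, 0.353, 1.633, -0, 1.155, -0.002], TCP at [217.125, 586.075, 231.281] pointing down, gripper open.
Joint ranges: [-2.63, 2.63], [-0.92, 2.1], [0.06, 2.66], [-1.3, 4.44], [0, 2.69], [-3.02, 3.02]. Speed limits (rad/s): [2.22, 2.22, 2.79, 3.14, 3.14, 3.14].

INTERFACE

Orientations are given as [roll, pitch, yaw] about the fixed x, y, z axes, in that order (R = Rz(yaw) Ry(pitch) Rx(roll)).
In Python, from rig import r, vision gives the robot as it stands.
- The arm moves only by the tool move_arm, never from a script. Its argument "series" is text: rows parted by semicolons, each of 7 numbers parted by spaces: the closure, from -1 (fully open) to 1 (shut), then the shift along the tool's x, y, z in units of 40 mm (1.0 is 40 mm), then the turn, a rotation vector about the tool's x, y, z in degrees. In form: grip tx ty tz ax ay az; .... A call has 1 to 20 rows; each row shifts and turns the pose as measured when the row begins, along the tool's axes as they then stand; what a row does not reach is not made up. A row lasts 1/8 s, in which the tool goes at most 62.5 mm and 10.7 degrees, less where a joint would pass 70% of its speed; a pose out of reach is approached as far as the arm can. A call is refused whole if a number of a shift passes 1 or a number of a turn 10.7, either way. A call with a gripper value outside its range is refused whole. The fingers move at their own pace and stop on an object; "grip_force" is the grip in N (left out, the last holds). Time passes only in rows, so rows that do not move let the fingers close. It gives the time, the measured TCP pose, the force and the opening at its end, in the units of the state.
- r.sense(): the state, without advancing time (a new reading comes with each control period).
- vision.grab_frame(name): name is "side" or "top"; returns the picture (420x560x3 uint8, red, green, blue); there is no depth.
- vision.camera_params(name): a dict with "fx", "fy", "cx", "cy" (pixels), "position" and "rotation" of the camera in the world. Camera axes: x right, y up, looking along -z (the intrinsics and any distortion apply to the point x, -y, -z); pixel columns grow to the right and rows downward; lengths in mm; the calibration is good to about 2 mm. A picture is of the moment at which its call begins. camera_params takes no time and is no camera call.
- r.sign_off(): hands the job in, once; it reports no verdict.
The state is a dict: "clock": time; "qpos": joint angles; "qvel": joint speeds; "joint_efforts": joint torques, N m; "eef_pos": TCP position; "tcp_rot": TCP orientation; "contact_force": force on the tool from outside, world axes, zero at the start; "wrist_torque": the same for the moment, N m; "opening": opening from 0.0 (shut) to 1.0 (fully open).
Only numpy, scipy, OpenCV 4.12 (cv2) and the standard library are available. Lean on these libraries where they do the work, as an engineer would, in place of code of your own. Each camera call takes 0.05 s, during which the arm holds its last target. There are 200 camera calls.

## Working session

There is one attempt and no reset: what is moved stays moved. The work goes in short steps, Python scripts to look and compute and a tool call to move; the robot and the scene stay as the last step left them, time stands still between calls to the robot, and variables do not carry over. Pictures are saved under pics/ and viewed, about 8 in all and at most 12, crops included, and the job is handed in when it is done.

Besides the shell and the picture viewer there is one more tool, called after ">>>" by a JSON object that holds its "op" and its "data". move_arm: Moves the arm, as the interface text tells. Its arguments: {"type":"object","properties":{"series":{"type":"string"},"grip_force":{"type":"number"}},"required":["series"]}

```bash
mkdir -p pics; python3 - <<'E'
from rig import r, vision
import cv2
for n in("top","side"):
    f=vision.grab_frame(n); cv2.imwrite(f"pics/{n}0.png",cv2.resize(f[...,::-1],None,fx=1.42,fy=1.42,interpolation=cv2.INTER_CUBIC)); print(n,vision.camera_params(n))
s=r.sense(); print(s)
E
```

```text
top {'fx': 544.1788096898422, 'fy': 544.1788096898422, 'cx': 287.4525346174406, 'cy': 206.01262018294977, 'position': array([ 357.94449856,   71.1947927 , 1668.45590343]), 'rotation': array([ 0.1268013 , -0.00640916, -1.54087998])}
side {'fx': 398.7656684522532, 'fy': 398.7656684522532, 'cx': 282.21696642587483, 'cy': 210.7261101601368, 'position': array([ -32.92375939, -582.35426467,  702.88602629]), 'rotation': array([ 0.93877008,  0.00888431, -0.71816881])}
{'clock': 0.1, 'qpos': array([ 1.21359943e+00,  3.53602652e-01,  1.63405745e+00,  1.19935281e-05,
        1.15519788e+00, -2.38541636e-03]), 'qvel': array([-0.00071966,  0.00151019, -0.00212079,  0.00060661,  0.00124506,
        0.00052823]), 'joint_efforts': array([-4.90453967e-04, -6.06356692e+01, -3.42817175e+01, -4.42759540e-05,
        4.00588702e-03, -1.39425103e-05]), 'eef_pos': array([216.97217655, 585.67457932, 230.62290286]), 'tcp_rot': array([-3.14032736e+00, -1.39847305e-05,  2.78677632e+00]), 'contact_force': array([-0.42391774,  0.00982662, -1.04545977]), 'wrist_torque': array([ 0.01376988,  0.0070342 , -0.00973849]), 'opening': 0.999988567594153}
```

View pics/top0.png

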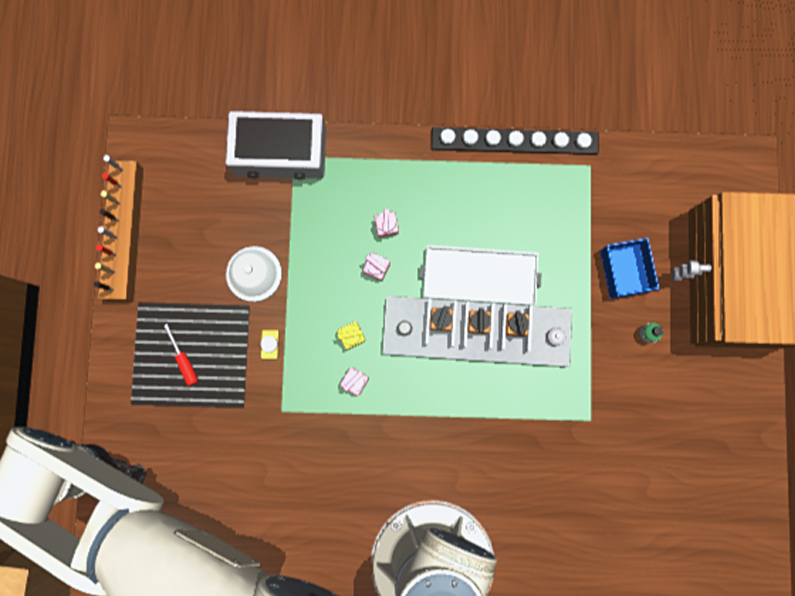

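View pics/side0.png

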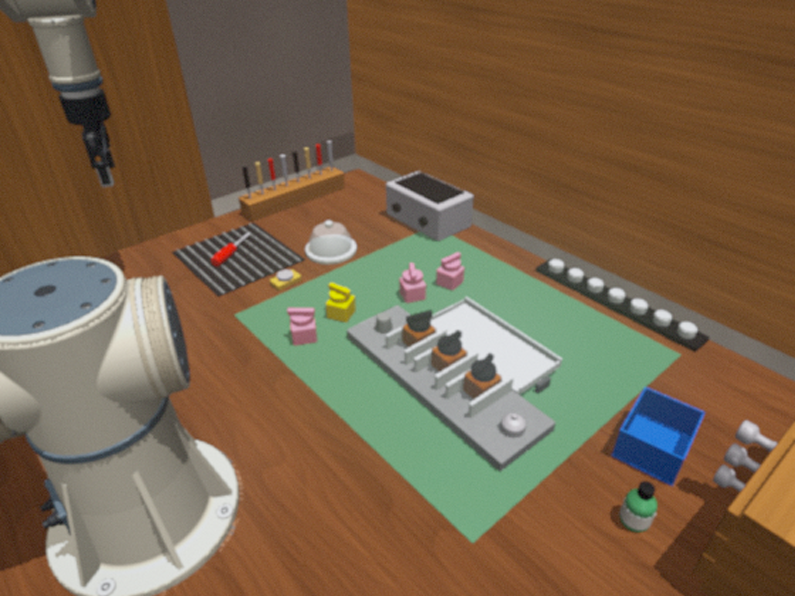

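The top view shows the rack at about (385–570, 297–366), the tray above it, and three black caps with bars near (441,318), (480,321) and (517,324). The look-alikes are to the left. Next is an enlarged crop.

```bash
python3 - <<'E'
from rig import r, vision
import cv2
f=vision.grab_frame("top")
c=f[165:265,263:408]
cv2.imwrite("pics/crop1.png",cv2.resize(c[...,::-1],None,fx=5.5,fy=5.5,interpolation=cv2.INTER_CUBIC))
E
```

```text
(no output)
```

View pics/crop1.png

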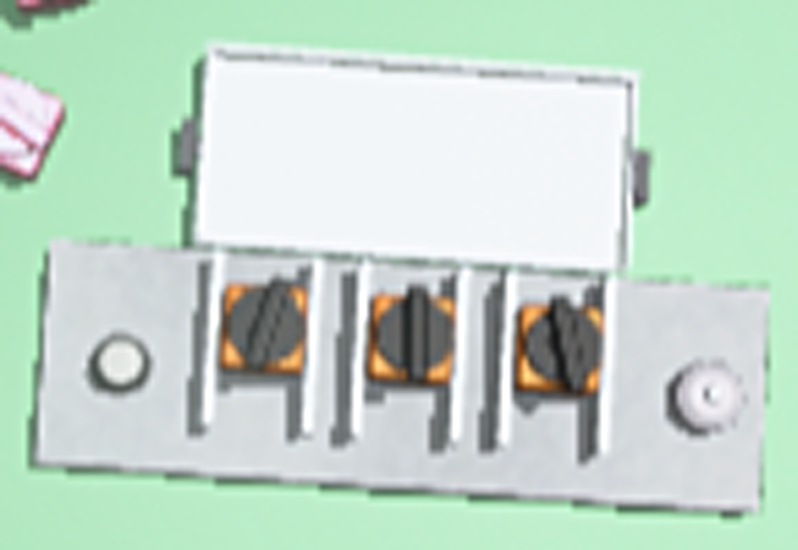

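Deck corners in the crop are about (52,240), (768,288), (35,465) and (757,512). The bars run (277,283)–(257,365), (416,287)–(415,380) and (560,297)–(578,388).

```bash
cat > h.py <<'E'
import numpy as np
from scipy.spatial.transform import Rotation as R
from rig import r, vision
def px2w(n,u,v,z):
    p=vision.camera_params(n); d=R.from_euler('xyz',p['rotation']).apply([(u-p['cx'])/p['fx'],-(v-p['cy'])/p['fy'],-1])
    return p['position']+d*(z-p['position'][2])/d[2]
def w2px(n,P):
    p=vision.camera_params(n); q=R.from_euler('xyz',p['rotation']).inv().apply(np.asarray(P)-p['position'])
    return p['cx']-p['fx']*q[...,0]/q[...,2], p['cy']+p['fy']*q[...,1]/q[...,2]
E
python3 - <<'E'
from h import *
from scipy.optimize import least_squares
c=lambda u,v,z:px2w("top",263+(u+.5)/5.5-.5,165+(v+.5)/5.5-.5,z)
W=np.array([c(52,240,22),c(768,288,22),c(35,465,22),c(757,512,22)])[:,:2]
L=np.array([[0,200],[0,-200],[-125,200],[-125,-200]])
f=lambda p:(L@np.array([[np.cos(p[2]),np.sin(p[2])],[-np.sin(p[2]),np.cos(p[2])]])+p[:2]-W).ravel()
s=least_squares(f,[480,0,0]);print(s.x,f(s.x).round(1))
x,y,a=s.x;M=np.array([[np.cos(a),-np.sin(a)],[np.sin(a),np.cos(a)]])
for k,(A,B) in zip("LMR",[((277,283),(257,365)),((416,287),(415,380)),((560,297),(578,388))]):
    A=c(*A,91)[:2];B=c(*B,91)[:2]; m=(A+B)/2
    print(k,"far",A.round(1),"near",B.round(1),"len",np.hypot(*(A-B)).round(1),"mid rack",(M.T@(m-[x,y])).round(1),"ang",np.arctan2(*(A-B)[::-1]).round(3))
for l in(80,0,-80): print("nominal",(M@[-45,l]+[x,y]).round(1))
for p in [(113,120),(113,-120),(3,120)]: print("tray",p,w2px("top",[*(M@p+[x,y]),21]))
# side camera check
for P in [(0,200,22),(-125,200,22),(-125,-200,22),(0,-200,22)]: u,v=w2px("side",[*(M@P[:2]+[x,y]),P[2]]);print("side",u*1.42,v*1.42)
E
```

```text
[ 5.52867447e+02 -8.45322657e+01 -3.63840857e-02] [ 0.3  1.7  0.4 -0.8  0.1  1.1 -0.7 -1.9]
L far [532.1  -8.1] near [488.2   1.4] len 44.9 mid rack [-45.7  79.6] ang -0.214
M far [532.2 -81.9] near [482.8 -82.2] len 49.4 mid rack [-45.4   0.8] ang 0.007
R far [ 529.2 -158.3] near [ 481.2 -168.4] len 49.1 mid rack [-44.8 -80.5] ang 0.207
nominal [510.8  -2.9]
nominal [507.9 -82.9]
nominal [ 505.  -162.8]
tray (113, 120) (np.float64(300.02726902495993), np.float64(173.49893283421926))
tray (113, -120) (np.float64(377.90734008080176), np.float64(178.6819744364625))
tray (3, 120) (np.float64(297.74362643303857), np.float64(208.91837254576666))
side 397.54782625174437 303.4509852653546
side 346.38148434211683 328.50809032118923
side 502.57944966878705 461.96724690020903
side 557.1664848230857 420.34775490106824
```

>>> {"op": "move_arm", "data": {"series": "0 -0.95 -0.9 0 0 0 0; 0 -0.95 -0.9 0 0 0 0; 0 -0.95 -0.9 0 0 0 0; 0 -0.95 -0.9 0 0 0 0; 0 -0.95 -0.9 0 0 0 0; 0 -0.95 -0.9 0 0 0 0; 0 -0.95 -0.9 0 0 0 0; 0 -0.95 -0.9 0 0 0 0; 0 -0.95 -0.9 0 0 0 0; 0 -0.95 -0.9 0 0 0 0; 0 -0.95 -0.9 0 0 0 0; 0 -0.95 -0.9 0 0 0 0; 0 0 0 0 0 0 -8", "grip_force": 20}}

```text
clock: 1.78
eef_pos: [502.6, 4.7, 229.9]
tcp_rot: [-3.141, 0.002, 2.932]
contact_force: [0.2, 1.0, -0.2]
opening: 0.499
```

```bash
cat >> h.py <<'E'
RX=np.array([552.9,-84.5]);RA=-.0364
def rack(x,y): c,s=np.cos(RA),np.sin(RA); return RX+[c*x-s*y,s*x+c*y]
def go(x,y,z,yaw=None):
    s=r.sense(); T=R.from_euler('xyz',s['tcp_rot']); d=T.inv().apply(np.array([x,y,z])-s['eef_pos'])/40
    print("units",d.round(3),"az", None if yaw is None else np.degrees(-((yaw-s['tcp_rot'][2]+np.pi/2)%np.pi-np.pi/2)).round(2))
    print("F",s['contact_force'].round(2),"T",s['wrist_torque'].round(3),"t",s['clock'],"pos",s['eef_pos'].round(1),"rot",s['tcp_rot'].round(3),"op",round(s['opening'],3),"q6",s['qpos'][5].round(2))
E
python3 -c "
from h import *
go(510.5,-3.2,82,-.214)"
```

```text
units [-0.227 -0.148  3.698] az 0.23
F [ 0.18  0.98 -0.15] T [0.046 0.019 0.013] t 1.775 pos [502.6   4.7 229.9] rot [-3.141e+00  2.000e-03  2.932e+00] op 0.499 q6 -1.35
```

>>> {"op": "move_arm", "data": {"series": "0 -0.24 -0.15 0.9 0 0 0; 0 0 0 1 0 0 0; 0 0 0 0.9 0 0 0; 0 0 0 0.6 0 0 0; 0 0 0 0.3 0 0 0; 0 0 0 0 0 0 0"}}

```text
clock: 2.52
eef_pos: [512.4, -5.3, 78.1]
tcp_rot: [-3.141, 0.003, 2.931]
contact_force: [-0.1, 0.6, 0.1]
opening: 0.504
```

```bash
python3 -c "
from h import *
import cv2
go(510.5,-3.2,82,-.214)
f=vision.grab_frame('side'); cv2.imwrite('pics/s2.png',cv2.resize(f[190:300,230:390,::-1],None,fx=5,fy=5,interpolation=cv2.INTER_CUBIC))"
```

```text
units [ 0.057  0.041 -0.097] az 0.18
F [-0.11  0.59  0.14] T [-0.102 -0.013 -0.034] t 2.525 pos [512.4  -5.3  78.1] rot [-3.141e+00  3.000e-03  2.931e+00] op 0.504 q6 -1.37
```

View pics/s2.png

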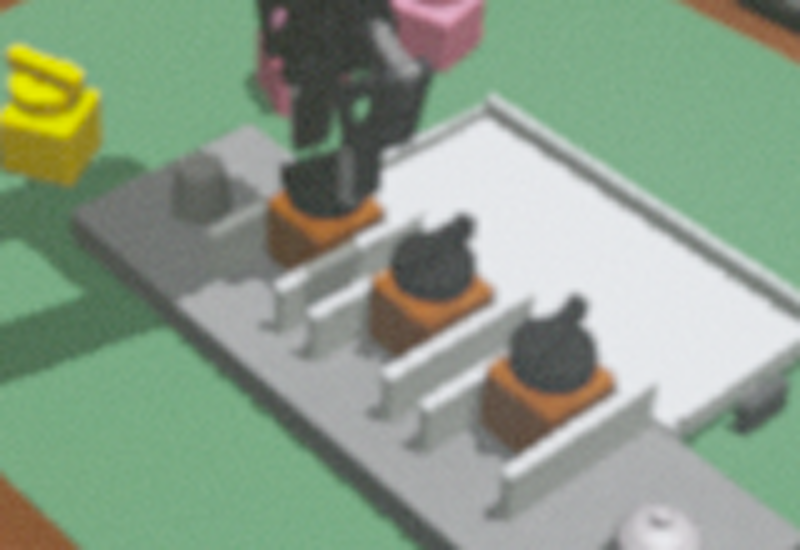

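The fingers (about (300–360, 140–200) in the crop) straddle the left bar. I'll raise the tool slightly and grip.

>>> {"op": "move_arm", "data": {"series": "0 0.05 0.04 -0.09 0 0 0; 1 0 0 0 0 0 0; 1 0 0 0 0 0 0; 1 0 0 0 0 0 0; 1 0 0 0 0 0 0", "grip_force": 20}}

```text
clock: 3.2
eef_pos: [512.5, -3.2, 85.1]
tcp_rot: [3.141, 0.009, 2.931]
contact_force: [-0.0, -0.7, -3.6]
opening: 0.109
```

```bash
python3 -c "
from h import *
go(510.5,-3.2,82,-.214)"
```

```text
units [ 0.051 -0.011  0.078] az 0.19
F [-0.04 -0.72 -3.57] T [-0.052 -0.122  0.007] t 3.2 pos [512.5  -3.2  85.1] rot [3.141 0.009 2.931] op 0.109 q6 -1.37
```

>>> {"op": "move_arm", "data": {"series": "1 0 0 0 0 0 5; 1 0 0 0 0 0 5; 1 0 0 0 0 0 5; 1 0 0 0 0 0 3; 1 0 0 0 0 0 0; 1 0 0 0 0 0 0"}}

```text
clock: 3.95
eef_pos: [511.0, -5.2, 84.9]
tcp_rot: [-3.14, 0.007, 2.614]
contact_force: [-1.1, -1.1, -0.4]
opening: 0.108
```

```bash
python3 -c "
from h import *
go(510.5,-3.2,82,-.214)"
```

```text
units [0.037 0.037 0.072] az -17.98
F [-1.11 -1.07 -0.39] T [-0.116  0.05   0.637] t 3.95 pos [511.   -5.2  84.9] rot [-3.14   0.007  2.614] op 0.108 q6 -1.05
```

The left cap holds at 0.64 N m, so it's tight. I'll turn back, release and go to the middle cap.

>>> {"op": "move_arm", "data": {"series": "1 0 0 0 0 0 -6; 1 0 0 0 0 0 -6; 1 0 0 0 0 0 -6; 0 0 0 0 0 0 0; 0 0 0 0 0 0 0; 0 0 0 -0.8 0 0 0; 0 0 0 -0.4 0 0 0"}}

```text
clock: 4.82
eef_pos: [511.0, -3.7, 133.0]
tcp_rot: [-3.14, 0.005, 2.931]
contact_force: [-0.2, 0.1, 0.5]
opening: 0.498
```

```bash
python3 -c "
from h import *
go(507.8,-82.5,110,.007)"
```

```text
units [-0.33  -1.944  0.578] az -12.49
F [-0.19  0.07  0.47] T [-0.007 -0.043 -0.042] t 4.825 pos [511.   -3.7 133. ] rot [-3.14   0.005  2.931] op 0.498 q6 -1.37
```

>>> {"op": "move_arm", "data": {"series": "0 -0.16 -0.97 0 0 0 0; 0 -0.16 -0.97 0 0 0 0; 0 0 0 0 0 0 -10; 0 0 0 0 0 0 -2.5; 0 0 0 0 0 0 0"}}

```text
clock: 5.45
eef_pos: [508.6, -84.7, 135.0]
tcp_rot: [-3.139, 0.009, -3.133]
contact_force: [1.0, 0.1, -0.6]
opening: 0.499
```

```bash
python3 -c "
from h import *
go(507.8,-82.5,81,.007)"
```

```text
units [0.033 0.058 1.35 ] az 0.1
F [ 1.01  0.1  -0.62] T [-0.046  0.042  0.047] t 5.45 pos [508.6 -84.7 135. ] rot [-3.139  0.009 -3.133] op 0.499 q6 -1.75
```

>>> {"op": "move_arm", "data": {"series": "0 0 0.05 0.6 0 0 0; 0 0 0 0.5 0 0 0; 0 0 0 0.2 0 0 0; 1 0 0 0 0 0 0; 1 0 0 0 0 0 0; 1 0 0 0 0 0 0; 1 0 0 0 0 0 0", "grip_force": 20}}

```text
clock: 6.32
eef_pos: [510.3, -82.4, 83.5]
tcp_rot: [-3.139, 0.012, -3.139]
contact_force: [0.3, 0.3, -3.0]
opening: 0.108
```

>>> {"op": "move_arm", "data": {"series": "1 0 0 0 0 0 5; 1 0 0 0 0 0 5; 1 0 0 0 0 0 5; 1 0 0 0 0 0 3; 1 0 0 0 0 0 0; 1 0 0 0 0 0 0"}}

```text
clock: 7.08
eef_pos: [510.2, -83.7, 83.9]
tcp_rot: [-3.141, 0.014, 2.823]
contact_force: [0.4, -0.9, -3.8]
opening: 0.108
```

```bash
python3 -c "
from h import *
go(507.8,-82.5,81,.007)"
```

```text
units [0.068 0.009 0.072] az -18.68
F [ 0.43 -0.94 -3.76] T [-0.236 -0.074  0.004] t 7.075 pos [510.2 -83.7  83.9] rot [-3.141  0.014  2.823] op 0.108 q6 -1.41
```

The middle cap turned freely at about 0 N m, so it looks like the loose one. I'll turn it further, release, and check by picture.

>>> {"op": "move_arm", "data": {"series": "1 0 0 0 0 0 5; 1 0 0 0 0 0 5; 1 0 0 0 0 0 5; 1 0 0 0 0 0 3; 1 0 0 0 0 0 0; 1 0 0 0 0 0 0"}}

```text
clock: 7.82
eef_pos: [509.6, -85.1, 84.1]
tcp_rot: [3.14, 0.014, 2.507]
contact_force: [-0.5, -2.2, -4.1]
opening: 0.106
```

```bash
python3 -c "
from h import *
go(507.8,-82.5,81,.007)"
```

```text
units [0.075 0.025 0.076] az -36.76
F [-0.53 -2.24 -4.12] T [-0.468  0.006  0.022] t 7.825 pos [509.6 -85.1  84.1] rot [3.14  0.014 2.507] op 0.106 q6 -1.1
```

>>> {"op": "move_arm", "data": {"series": "0 0 0 0 0 0 0; 0 0 0 0 0 0 0; 0 0 0 -0.8 0 0 0; 0 0 0 -0.6 0 0 0; 0 0 0 0 0 0 0"}}

```text
clock: 8.45
eef_pos: [509.7, -83.7, 142.2]
tcp_rot: [3.138, 0.014, 2.509]
contact_force: [0.2, -0.4, -0.6]
opening: 0.499
```

```bash
python3 -c "
from h import *
import cv2
p=rack(-115,0); print(p); go(*p,140,RA)
f=vision.grab_frame('side'); cv2.imwrite('pics/s3.png',cv2.resize(f[190:300,230:390,::-1],None,fx=5,fy=5,interpolation=cv2.INTER_CUBIC))"
```

```text
[437.97617679 -80.31492432]
units [ 1.498 -0.991  0.03 ] az -34.16
F [ 0.19 -0.38 -0.58] T [ 0.024  0.009 -0.019] t 8.45 pos [509.7 -83.7 142.2] rot [3.138 0.014 2.509] op 0.499 q6 -1.1
```

View pics/s3.png

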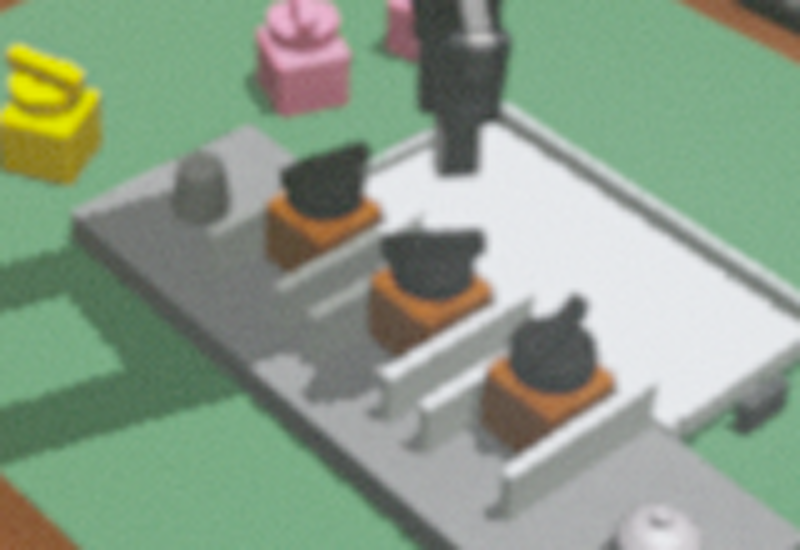

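The middle bar has clearly turned at (435,245) and the left bar is back. Next I'll go behind the middle jar with the fingers shut.

>>> {"op": "move_arm", "data": {"series": "1 0.7 -0.47 0 0 0 0; 1 0.7 -0.47 0 0 0 0; 1 0 0 0 0 0 -10; 1 0 0 0 0 0 -10; 1 0 0 0 0 0 -10; 1 0 0 0 0 0 -4; 1 0 0 0 0 -10 0; 1 0 0 0 0 0 0"}}

```text
clock: 9.5
eef_pos: [434.3, -79.2, 131.9]
tcp_rot: [-3.138, 0.178, 3.124]
contact_force: [0.0, 0.4, 0.3]
opening: -0.001
```

```bash
python3 -c "
from h import *
p=rack(-105,0); go(*p,36,RA); print(w2px('side',[*p,36]))"
```

```text
units [ 0.086 -0.024  2.42 ] az 1.08
F [0.04 0.4  0.32] T [-0.     0.073  0.023] t 9.5 pos [434.3 -79.2 131.9] rot [-3.138  0.178  3.124] op -0.001 q6 -1.8
(np.float64(298.0755985108727), np.float64(264.1073133633163))
```

>>> {"op": "move_arm", "data": {"series": "1 0.09 -0.02 0.8 0 0 1; 1 0 0 0.8 0 0 0; 1 0 0 0.6 0 0 0; 1 0 0 0.15 0 0 0; 1 0 0 0 0 0 0"}}

```text
clock: 10.12
eef_pos: [451.6, -80.9, 35.7]
tcp_rot: [3.141, 0.17, 3.105]
contact_force: [-0.4, -0.3, -0.1]
opening: 0.003
```

```bash
python3 -c "
from h import *
for x in (-85,65): p=rack(x,0); go(*p,37,RA)
import cv2
f=vision.grab_frame('side'); cv2.imwrite('pics/s4.png',cv2.resize(f[190:300,230:390,::-1],None,fx=5,fy=5,interpolation=cv2.INTER_CUBIC))"
```

```text
units [-0.41   0.002  0.038] az -0.0
F [-0.4  -0.29 -0.07] T [-0.011  0.078 -0.015] t 10.125 pos [451.6 -80.9  35.7] rot [3.141 0.17  3.105] op 0.003 q6 -1.81
units [-4.106e+00  2.000e-03  6.720e-01] az -0.0
F [-0.4  -0.29 -0.07] T [-0.011  0.078 -0.015] t 10.125 pos [451.6 -80.9  35.7] rot [3.141 0.17  3.105] op 0.003 q6 -1.81
```

View pics/s4.png

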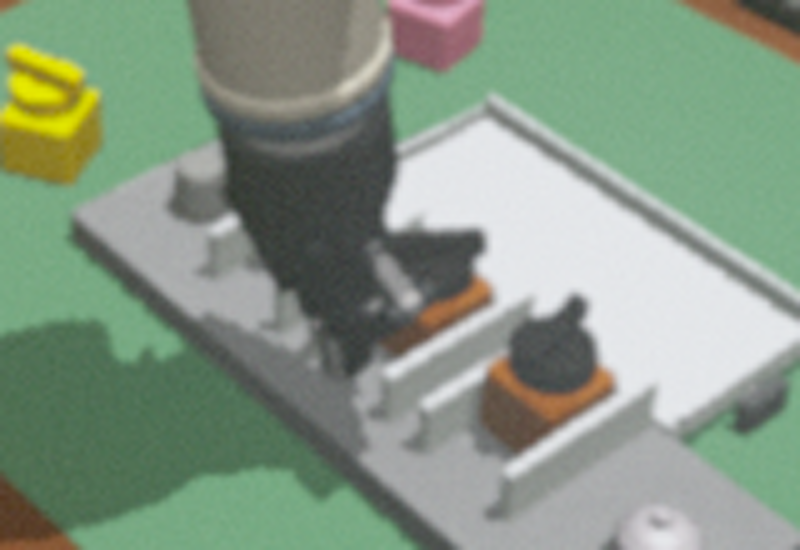

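>>> {"op": "move_arm", "data": {"series": "1 -0.25 0 0.043 0 0 0; 1 -0.25 0 0.043 0 0 0; 1 -0.15 0 0.026 0 0 0; 1 -0.2 0 0.034 0 0 0; 1 -0.2 0 0.034 0 0 0; 1 -0.2 0 0.034 0 0 0; 1 -0.2 0 0.034 0 0 0"}}

```text
clock: 11.05
eef_pos: [513.8, -83.2, 37.9]
tcp_rot: [3.141, 0.17, 3.105]
contact_force: [-4.5, 1.1, 3.9]
opening: 0.002
```

```bash
python3 -c "
from h import *
p=rack(46,0); go(*p,37,RA)"
```

```text
units [-2.093e+00  2.000e-03  3.830e-01] az -0.01
F [-4.51  1.07  3.87] T [-0.051  0.617  0.008] t 11.05 pos [513.8 -83.2  37.9] rot [3.141 0.17  3.105] op 0.002 q6 -1.77
```

>>> {"op": "move_arm", "data": {"series": "1 -0.2 0 0.036 0 0 0; 1 -0.2 0 0.036 0 0 0; 1 -0.2 0 0.036 0 0 0; 1 -0.2 0 0.036 0 0 0; 1 -0.2 0 0.036 0 0 0; 1 -0.2 0 0.036 0 0 0; 1 -0.1 0 0.018 0 0 0"}}

```text
clock: 11.92
eef_pos: [570.8, -85.2, 37.3]
tcp_rot: [3.141, 0.17, 3.105]
contact_force: [-4.4, 0.0, 2.7]
opening: -0.0
```

```bash
python3 -c "
from h import *
p=rack(46,0); go(*p,37,RA)
import cv2
f=vision.grab_frame('side'); cv2.imwrite('pics/s5.png',cv2.resize(f[190:300,230:390,::-1],None,fx=5,fy=5,interpolation=cv2.INTER_CUBIC))"
```

```text
units [-0.692  0.001  0.127] az -0.0
F [-4.42  0.02  2.69] T [-0.026  0.569 -0.047] t 11.925 pos [570.8 -85.2  37.3] rot [3.141 0.17  3.105] op -0.0 q6 -1.74
```

View pics/s5.png

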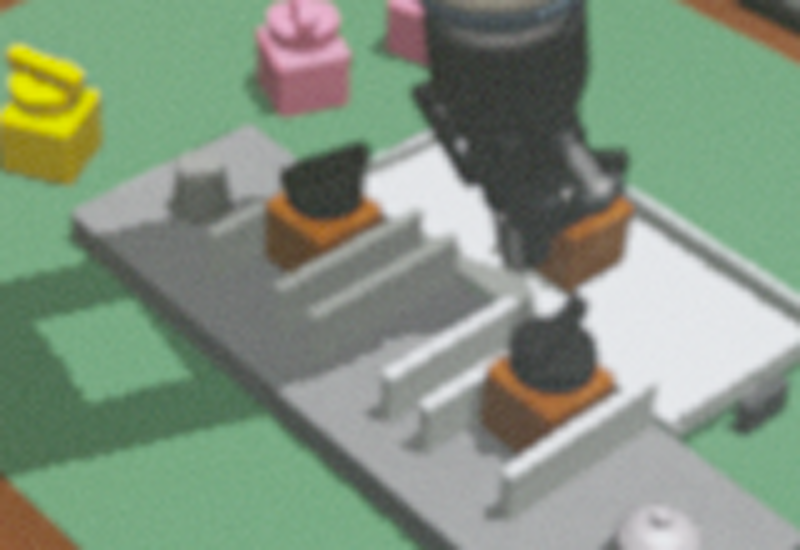

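The jar is on the tray near (590,245), upright, and the tray is still level. I'll push about 25 mm more, slowly.

>>> {"op": "move_arm", "data": {"series": "1 -0.14 0 0.02 0 0 0; 1 -0.14 0 0.02 0 0 0; 1 -0.14 0 0.02 0 0 0; 1 -0.1 0 0.015 0 0 0; 1 -0.08 0 0.01 0 0 0; 1 0 0 0 0 0 0"}}

```text
clock: 12.72
eef_pos: [597.7, -86.3, 38.4]
tcp_rot: [3.141, 0.172, 3.105]
contact_force: [-0.1, -0.8, -0.3]
opening: 0.002
```

```bash
python3 -c "
from h import *
p=rack(46,0); go(*p,37,RA)
import cv2
f=vision.grab_frame('side'); cv2.imwrite('pics/s6.png',cv2.resize(f[190:300,230:390,::-1],None,fx=5,fy=5,interpolation=cv2.INTER_CUBIC))"
```

```text
units [-0.022  0.004  0.04 ] az -0.01
F [-0.08 -0.76 -0.28] T [ 0.032  0.061 -0.025] t 12.725 pos [597.7 -86.3  38.4] rot [3.141 0.172 3.105] op 0.002 q6 -1.73
```

View pics/s6.png

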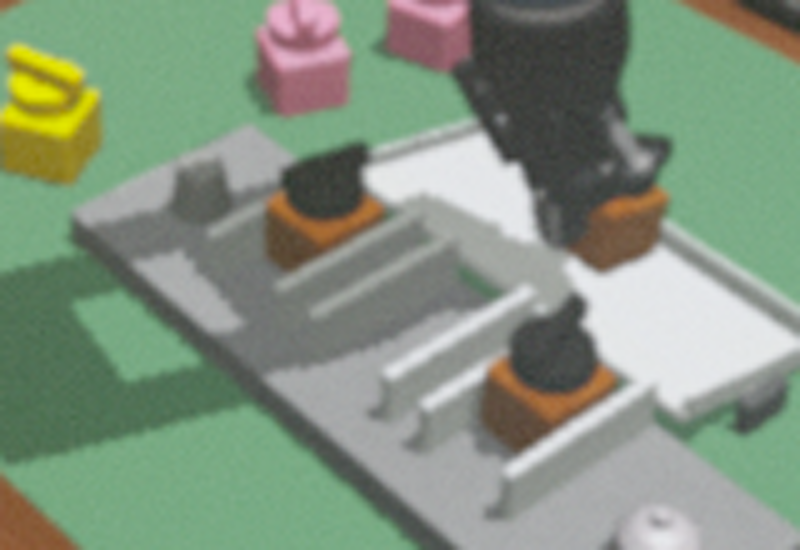

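The tray has tipped: its near edge is raised and a gap shows at (480,285). Contact force is zero. Backing off along the tool axis.

>>> {"op": "move_arm", "data": {"series": "1 0.1 0 -0.1 0 0 0; 1 0.1 0 -0.4 0 0 0; 1 0 0 -0.9 0 0 0; 1 0 0 -1 0 0 0; 1 0 0 -1 0 0 0; 1 0.5 0 -0.5 0 0 0; 1 1 0 0 0 0 0; 1 1 0 0 0 0 0; 1 1 0 0 0 0 0; 1 1 0 0 0 0 0; 1 0 0 0 0 0 0; 1 0 0 0 0 0 0; 1 0 0 0 0 0 0; 1 0 0 0 0 0 0"}}

```text
clock: 14.52
eef_pos: [379.3, -78.6, 174.2]
tcp_rot: [-3.139, 0.189, 3.105]
contact_force: [0.5, -0.2, -0.2]
opening: 0.006
```

```bash
python3 -c "
from h import *
import cv2
a=vision.grab_frame('side')[185:305,230:390,::-1]; b=vision.grab_frame('top')[165:265,263:408,::-1]
a=cv2.resize(a,(400,300),interpolation=cv2.INTER_CUBIC);b=cv2.resize(b,(400,276),interpolation=cv2.INTER_CUBIC)
cv2.imwrite('pics/f.png',cv2.resize(cv2.vconcat([a,b]),None,fx=1.04,fy=1.04)); go(0,0,0)"
```

```text
units [10.187  1.627  2.486] az None
F [ 0.43 -0.3   0.36] T [0.002 0.059 0.006] t 14.625 pos [379.1 -78.6 174. ] rot [-3.139  0.188  3.105] op -0.004 q6 -1.81
```

View pics/f.png

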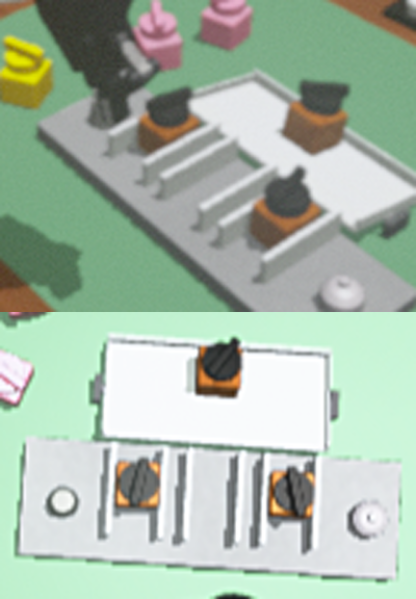

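```bash
python3 -c "
from h import *
P=px2w('top',263+218/1.04/2.759,165+(360-312)/1.04/2.76,73)[:2]-RX
c,s=np.cos(RA),np.sin(RA); print('cap rack xy',c*P[0]+s*P[1],-s*P[0]+c*P[1])
print(r.sense()['contact_force'].round(2)); print(r.sign_off())"
```

```text
cap rack xy 86.0933810433885 3.692582549468311
[ 0.43 -0.3   0.36]
the job is handed in; nothing more can be done
None
```

The loose cap was on the middle jar. That jar now stands on the tipped tray, and the job is handed in at about 14.6 s on the robot's clock.

- **Left cap:** it held at about 0.64 N m after an 18° twist, so it is tight. I turned it back.
- **Middle cap:** it swung freely with about 0 N m of resistance. I turned it about 36° clockwise, left it turned, and confirmed the bar's new angle in a picture.
- **Right cap:** I did not test it, because the middle cap had already shown itself loose.
- **Push:** I pushed the middle jar low on the glass with shut fingers, with about 4.5 N of force along the lane at the readings between pushes, until the tray tipped.

**Last checks:** the final pictures show the jar upright on the tray. The tray stayed tipped for over a second after the arm pulled back. The cap's centre measured about 86 mm along the rack, roughly 28 mm past the pivot. That is the stated lip-stop position, though the jar's tilt makes the figure approximate. The other two jars are still in their lanes, the other objects in the final close-up pictures look undisturbed, and the gripper touches nothing. No check failed, and none of the readings disagreed.

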